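# Lock a jar in the labelling stand

### The arm

A 6-joint arm with a two-finger parallel gripper is mounted at the origin on the work surface; the furniture and walls round the work are solid. World frame = base frame: x ahead of the robot, y to its left, z up, the work surface at z = 0. Lengths are in m, angles in rad, forces in N, time in s.
With the tool pointing down it reaches from about 0.35 to 0.8 m from the base axis. Payload 7.3 kg.
Tool frame: the origin (TCP) lies between the finger pads; the fingertips stand 25 mm ahead of it and the grasp point (between the pads) lies 6 mm ahead of it (r.tip_extent is the distance from the TCP to the fingertips, in m); z points along the fingers, y is the line along which they close (so a half turn about z gives the same grasp; the last joint's range is limited). The gripper opens to 85 mm and grips with 20 to 120 N. Pads are 22 mm wide; open, the fingers measure 114 mm over their backs; the gripper's body (76 mm by 85 mm) begins 54 mm behind the grasp point. The pads swing forward as they close: fully open they stand 13 mm farther back than shut.
Start: joints at [-1.484, 0.342, 1.524, -0, 1.275, -0.146], TCP at [0.121, -0.511, 0.256] pointing down, gripper open.
Joint ranges: [-2.53, 2.53], [-0.77, 2.02], [0.04, 2.7], [-1, 4.14], [0.28, 2.66], [-3.11, 3.11]. Speed limits (rad/s): [2.57, 2.57, 3.14, 3.14, 3.14, 3.14].

### API

Orientations are given as a unit quaternion [x, y, z, w].
In Python, from workcell import r, command_gripper, optics gives the robot as it stands. The module is installed in compiled form; this text tells all that it offers. Calls block until the motion is done:
- r.reach(position, orientation): joint-space move of the TCP to a pose.
- r.move_straight(position, orientation=None, speed=0.15, max_force=None): straight line of the TCP; orientation=None keeps the orientation; speed is the mean speed in m/s. With max_force (N) it stops when the force on the tool has changed by that much, and returns True; else False.
- r.movej(angles): joint-space move.
- command_gripper(opening, force=None): finger opening in m; force is the grip in N (None keeps the last); returns when the fingers have stopped.
- r.hold(seconds).
- r.solve_ik(position, orientation): joint angles nearest the present ones, or None.
- r.read_state(): the state.
- optics.get_image(name): name is "scene" or "top" or "wrist"; returns (picture, depth): 420x560x3 uint8, red, green, blue; 420x560 float32, m along the optical axis (not along the pixel's ray), 0 where there is no reading.
- optics.camera_model(name): a dict with "K" (3x3 intrinsics, pixels), "R" (3x3) and "t" (3): a world point X has camera coordinates R X + t; the wrist camera has in their place "tool_from_camera" (4x4, takes a point from camera to tool coordinates, whose origin is the TCP and whose axes are the flange's). Camera axes: x right, y down, z forward; pixel columns grow to the right and rows downward; lengths in m; the calibration is good to about 2 mm. A picture is of the moment at which its call begins: read the wrist's pose just before it. camera_model takes no time and is no camera call.
A pose or a line that the arm cannot do raises r.PlanningError and nothing moves.
- r.finish_job(): hands the job in; it is judged then, once.
The state is a dict: "time_s": time; "joint_positions": joint angles; "dq": joint speeds; "tau": joint torques, N m; "eef_pos": TCP position; "eef_rot": TCP orientation; "contact_force": force on the tool from outside, world axes, zero at the start; "torque": the same for the moment, N m; "grip_width": finger opening in m; "grip_force": force on a finger pad.
Only numpy, scipy, OpenCV 4.12 (cv2) and the standard library are available. Lean on these libraries where they do the work, as an engineer would, in place of code of your own. Each camera call takes 0.05 s, during which the arm holds its last target. There are 200 camera calls.

### The job

Clamp the jar in the holding stand so that its label can be glued on. With the fingertips or the outside of the fingers, push the bolt's upright handle along its slot as far as it goes, so that the bolt's pad carries the jar home against the V-block, then push the handle over sideways into the short leg of the slot, right to its end, and move clear, leaving the bolt locked. Only push: never take the handle between the fingers, do not touch or lift the jar with the robot, and leave the things lying around where they are.

Things in the scene. Friction and masses are not known exactly. Their poses are not given: they have to be found in the camera images.
- stand: Holding stand, fixed to the table: plywood board 160 x 400 x 15 mm, steel barrel along its middle, aluminium V-block with white slippery plastic faces at its +y end (67 mm high, to y = 195 mm). Origin: centre of the board's underside. Its x runs across the board, its y along the barrel from bolt to jar, z up. It turns only about z.
- slot_start (a point): Start of the L-shaped slot (13 mm wide) in the barrel, on the barrel's axis: stand x = 0, y = -155, z = 62 mm; the handle stands here at bolt travel 0. The barrel is 34 mm in diameter (top at z = 79 mm) and runs from stand y = -196 to -40 mm in two aluminium clamp blocks, 46 mm wide, 22 mm long, at y = -183 and -58 mm (tops at 82, screw heads to 86 mm).
- slot_corner (a point): Corner of the slot, on the barrel's axis: stand x = 0, y = -95, z = 62 mm. The long leg runs along the barrel's top from slot_start to here; the short leg goes from here round the barrel, 1.0 rad down towards stand -x (a hard stop).
- bolt (a joint): Travel of the bolt in m: 0 fully back, 0.060 fully forward, towards stand +y and the jar (hard stop). It takes about 7 N against friction, plus 2 to 10 N once its sprung plastic-faced pad (38 mm disc) pushes the jar; it stays where it is left. The handle can turn only when the bolt is within 2 mm of fully forward; turned, it locks the bolt.
- handle (a joint): Turn of the bolt's handle about the barrel's axis in rad: 0 upright, 1.0 fully over towards stand -x, at the end of the short leg (a hard stop). Friction (about 0.08 N m) keeps it where it is left.
- knob (a point): Centre of the black ball knob (28 mm diameter) on the handle's end, 72 mm from the barrel's axis; the shank, a 10 mm steel pin, runs from it straight to the axis. Handle upright: 134 mm above the table, at stand x = 0, y = -155 mm + bolt travel. Fully over: 101 mm above the table, 61 mm to the stand -x side.
- shank (a point): Point on the axis of the handle's shank, 40 mm from the barrel's axis (32 mm below the knob's centre).
- jar: Filled stone jar with a cloth-covered top, 183 mm high, body 100 mm in diameter, about 0.9 kg, standing loose on a white slippery plate on the stand between the bolt's pad and the V-block. Origin: under the jar, 3 mm beside its axis.
- jar_axis (a point): Point on the axis of the jar's round body, at its underside.
- seat (a point): Where the jar's axis stands when the jar is home against both faces of the V-block: stand x = 0, y = 105 mm, 18 mm above the table.
- glue: White glue bottle, 47 mm in diameter, 130 mm high, standing on the table near the stand. Origin: centre of its underside. A bystander.
- labels: Banded stack of labels, 43 x 60 x 17 mm, on the table near the stand. Origin: centre of its underside. A bystander.
- marker: Black marker pen lying on the table near the stand, 135 mm long, 15 mm thick. Origin: under its middle. A bystander.
- cork: Cork stopper, 40 mm wide, 36 mm high, standing on the table near the stand. Origin: centre of its underside. A bystander.
There are look-alikes about, which are no part of the job. Leave any blue or orange look-alike of the jar alone.

How it is judged:
On the way, in this order (a step that is already met when the one before it is completed fails the run):
1. the bolt is pushed forward to the corner of the slot, within 5 mm of its end (value of joint bolt above 0.055 m), for 0.1 s.
2. the handle is pushed over into the short leg, beyond 0.85 rad (value of joint handle above 0.85 rad), for 0.1 s.
At the end, for the whole second after the job is handed in: The bolt is within 5 mm of fully forward, the handle lies beyond 0.85 rad in the short leg, and the jar stands upright and at rest on the stand with its axis within 6 mm of the seat (value of joint bolt above 0.055 m and value of joint handle above 0.85 rad and horizontal distance between jar_axis and seat below 0.006 m and angle between jar's own z axis and vertical below 0.05 rad and height (world z) of jar below 0.022 m and linear speed of jar below 0.01 m/s); the robot touches nothing.
It fails at once if the handle is taken between the fingers (knob or shank between the finger pads) (distance between the grasp point and knob below 0.01 m or distance between the grasp point and shank below 0.009 m).
It fails at once if the robot touches the jar (contact force between any of the fingers, the arm and jar above 1 N).
It fails at once if the jar is lifted more than 10 mm or tipped (height (world z) of jar above 0.028 m or angle between jar's own z axis and vertical above 0.25 rad).
It fails at once if the glue bottle, labels, marker or cork is moved more than 25 mm (distance of any of glue, labels, marker, cork from where it was at the start of the episode above 0.025 m).
It also fails if it takes over 48 s, if anything falls off the work surface, if the arm or the gripper's body presses on something with over 40 N, if the wrist force passes 120 N, or if a joint passes its speed limit or range.

## Working session

There is one attempt and no reset: what is moved stays moved. The work goes in short steps, each a Python script; the robot and the scene stay as the last script left them, time stands still between calls to the robot, and variables do not carry over. Pictures are saved under pics/ and viewed, at most 10 in all, crops included, and the job is handed in when it is done.

```bash
mkdir -p pics; cat > h.py <<'E'
import numpy as np, cv2
from workcell import r, command_gripper, optics
def snap(name):
    im,d=optics.get_image(name); np.savez('pics/%s.npz'%name,im=im,d=d)
    return im,d
def world(name,u,v,d):
    m=optics.camera_model(name); K,R,t=map(np.array,(m['K'],m['R'],m['t']))
    p=np.linalg.inv(K)@np.array([u,v,1])*d
    return R.T@(p-t)
def proj(name,X):
    m=optics.camera_model(name); K,R,t=map(np.array,(m['K'],m['R'],m['t']))
    p=K@(R@np.array(X)+t); return p[:2]/p[2]
E
python3 - <<'E'
from h import *
for n in("scene","top"):
    im,d=snap(n); cv2.imwrite('pics/%s.png'%n,cv2.resize(im[...,::-1],(800,600)))
    m=optics.camera_model(n); print(n,np.round(m['K'],1).tolist(),np.round(-np.array(m['R']).T@m['t'],3))
print(r.read_state()['time_s'])
E
```

```text
scene [[439.1, 0.0, 279.0], [0.0, 439.1, 206.3], [0.0, 0.0, 1.0]] [0.2   0.64  0.722]
top [[411.2, 0.0, 275.3], [0.0, 411.2, 207.6], [0.0, 0.0, 1.0]] [0.286 0.181 0.915]
0.1
```

View pics/scene.png

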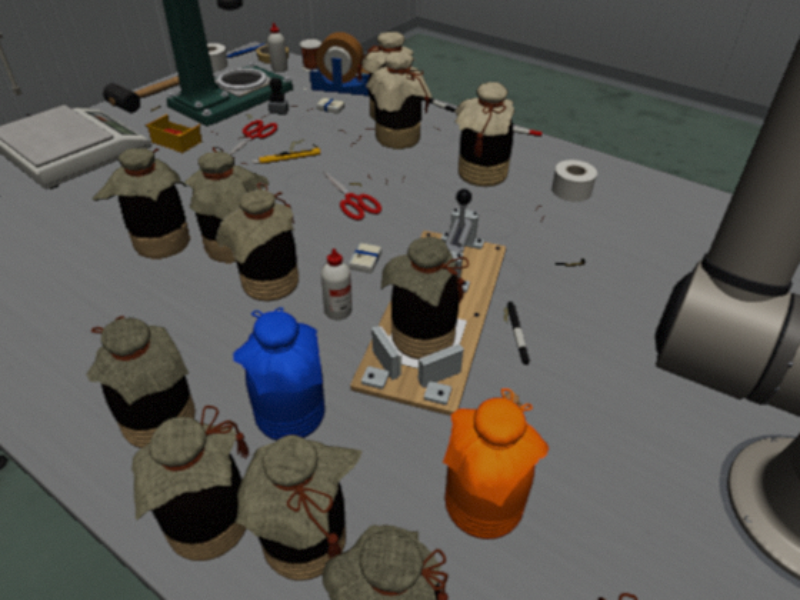

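View pics/top.png

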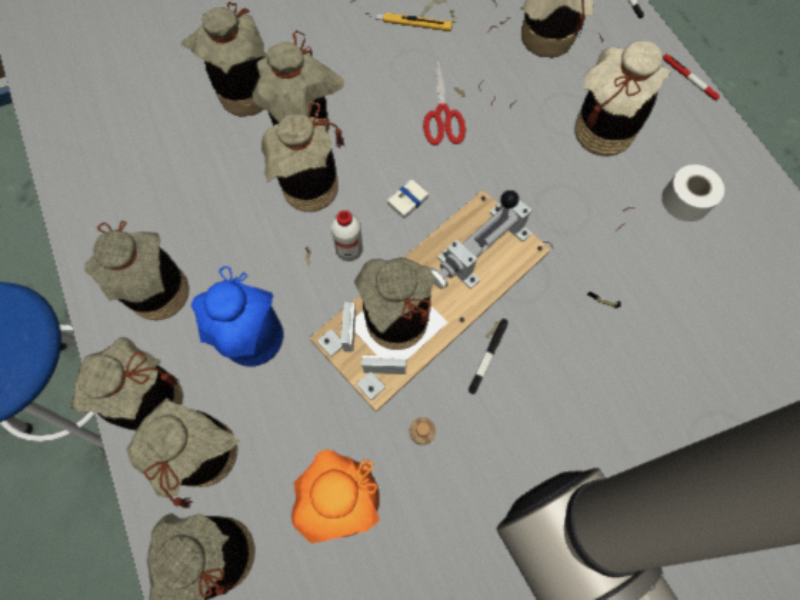

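The top picture shows the only stand, with board corners at about (484,192), (551,246), (376,409) and (312,335), and the knob at (510,199). The stand's jar is at (397,300). The shelf and table jars and the blue (237,315) and orange (336,497) ones are look-alikes without a bolt. The bystanders are glue (346,235), labels (408,197), marker (489,355) and cork (422,431). Next I compute the pose.

```bash
cat > pose.py <<'E'
from h import *
from scipy.optimize import least_squares
def ray(name,u,v,z):
    a=world(name,u,v,.1);b=world(name,u,v,1.);s=(z-a[2])/(b[2]-a[2]);return a+s*(b-a)
E
python3 - <<'E'
from pose import *
px=np.array([[484,192],[551,246],[376,409],[312,335]])*.7
P=[ray('top',u,v,.015) for u,v in px]
for p in P: print(np.round(p,4))
print([round(np.linalg.norm(P[i]-P[(i+1)%4]),4) for i in range(4)])
c=np.mean(P,0); y=(P[2]+P[3]-P[0]-P[1]); th=np.arctan2(-y[0],y[1]); print('c',c,'yaw of stand',th)
k=ray('top',510*.7,199*.7,.134);print('knob top',k)
k2=ray('scene',464*.7,197*.7,.134);print('knob scene',k2)
R=np.array([[np.cos(th),-np.sin(th)],[np.sin(th),np.cos(th)]])
print('knob in stand',R.T@(k[:2]-c[:2]),R.T@(k2[:2]-c[:2]))
for n,u,v,z in(('glue',345,219,.13),('labels',408,197,.017),('mark1',502,323,.01),('mark2',473,390,.01),('cork',422,428,.036)):
    p=ray('top',u*.7,v*.7,z); print(n,p.round(3),(R.T@(p[:2]-c[:2])).round(3))
im=np.load('pics/top.npz')['im'];cv2.imwrite('pics/c1.png',cv2.resize(im[125:295,210:395,::-1],None,fx=3.5,fy=3.5,interpolation=cv2.INTER_CUBIC))
E
```

```text
[ 0.7159 -0.1787  0.015 ]
[ 0.5758 -0.2335  0.015 ]
[0.4453 0.1463 0.015 ]
[0.5958 0.1925 0.015 ]
[np.float64(0.1504), np.float64(0.4016), np.float64(0.1574), np.float64(0.3901)]
c [ 0.5831864  -0.01838648  0.015     ] yaw of stand 0.3219872492421677
knob top [ 0.63190301 -0.16139908  0.134     ]
knob scene [ 0.63130466 -0.15960453  0.134     ]
knob in stand [ 0.00095632 -0.15107944] [ 0.00095661 -0.14918776]
glue [0.706 0.079 0.13 ] [0.147 0.054]
labels [ 0.761 -0.053  0.017] [ 0.158 -0.089]
mark1 [ 0.49  -0.095  0.01 ] [-0.113 -0.043]
mark2 [ 0.411 -0.003  0.01 ] [-0.158  0.069]
cork [0.388 0.096 0.036] [-0.149  0.171]
```

View pics/c1.png

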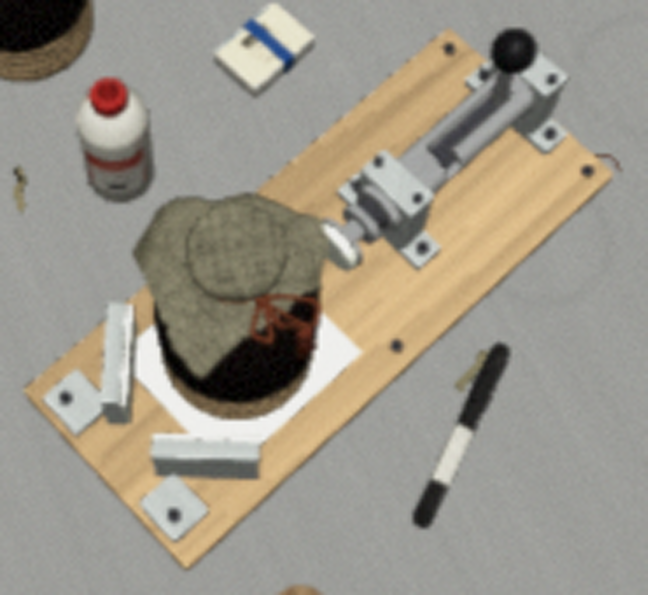

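```bash
cat >> pose.py <<'E'
from scipy.spatial.transform import Rotation as Ro
cr=lambda u,v:(210+u/3.5,125+v/3.5)
S3=np.array([[.08,-.2,.015],[-.08,-.2,.015],[-.08,.2,.015],[.08,.2,.015]])
PX=np.array([cr(448,28),cr(613,175),cr(187,568),cr(25,392)])
def st(p,q): # stand->world
    c,s=np.cos(q[2]),np.sin(q[2]); return np.array([q[0]+c*p[0]-s*p[1],q[1]+s*p[0]+c*p[1],p[2]])
f=lambda q: np.concatenate([proj('top',st(a,q))-b for a,b in zip(S3,PX)]+
   [proj('top',st([0,-.155+q[3],.134],q))-cr(514,50),proj('scene',st([0,-.155+q[3],.134],q))-np.array([464*.7,197*.7])])
sol=least_squares(f,[.583,-.018,.32,0.003]); q=sol.x
def quat(sign):
    y=sign*(st([0,1,0],q)-st([0,0,0],q)); z=np.array([0,0,-1.])
    return Ro.from_matrix(np.c_[y,np.cross(z,y),z]).as_quat()
E
python3 - <<'E'
from pose import *
print(q.round(4),sol.fun.round(1),r.tip_extent)
# knob by depth (its surface is nearest to camera)
z=np.load('pics/top.npz'); u,v=cr(514,50); print('depth pt',world('top',u,v,z['d'][int(v),int(u)]),'pred',st([0,-.155+q[3],.134],q))
for s in(1,-1):
    for p in([0,-.195,.2],[0,-.195,.138],[.06,-.095,.15]):
        j=r.solve_ik(st(p,q),quat(s)); print(s,None if j is None else np.round(j,2))
E
```

```text
[ 0.5818 -0.016   0.3289  0.002 ] [-0.1 -0.7  0.7 -0.7 -0.   0.8 -1.  -0.3  0.1  0.3  0.3 -0.2] 0.025
depth pt [ 0.62674777 -0.15588095  0.1459957 ] pred [ 0.63123967 -0.16086385  0.134     ]
1 [-0.41  0.66  1.14 -0.    1.34 -0.74]
1 [-0.41  0.72  1.22 -0.    1.21 -0.74]
1 [-0.24  0.7   1.2  -0.    1.23 -0.57]
-1 [-0.41  0.66  1.14 -0.    1.34  2.4 ]
-1 [-0.41  0.72  1.22 -0.    1.21  2.4 ]
-1 [-0.24  0.7   1.2  -0.    1.23  2.57]
```

```bash
python3 - <<'E'
from pose import *
Q=quat(1)
command_gripper(0.0,20)
r.reach(st([0,-.205,.24],q),Q)
print(r.move_straight(st([0,-.205,.140],q),Q,speed=.12,max_force=15))
inv=lambda p:(Ro.from_euler('z',-q[2]).apply(np.array(p)-[q[0],q[1],0])).round(4)
print(r.move_straight(st([0,-.106,.140],q),Q,speed=.03,max_force=35))
s=r.read_state();print(s['time_s'],inv(s['eef_pos']),s['contact_force'],s['grip_width'])
im,d=snap('top');cv2.imwrite('pics/t2.png',cv2.resize(im[100:310,210:420,::-1],(600,600)))
im,d=snap('scene');cv2.imwrite('pics/s2.png',cv2.resize(im[100:300,200:400,::-1],(600,600)))
E
```

```text
False
True
6.95 [ 1.000e-04 -1.189e-01  1.406e-01] [ 2.31669509 -6.1829733  -0.23810349] -7.685869396739746e-05
```

View pics/s2.png

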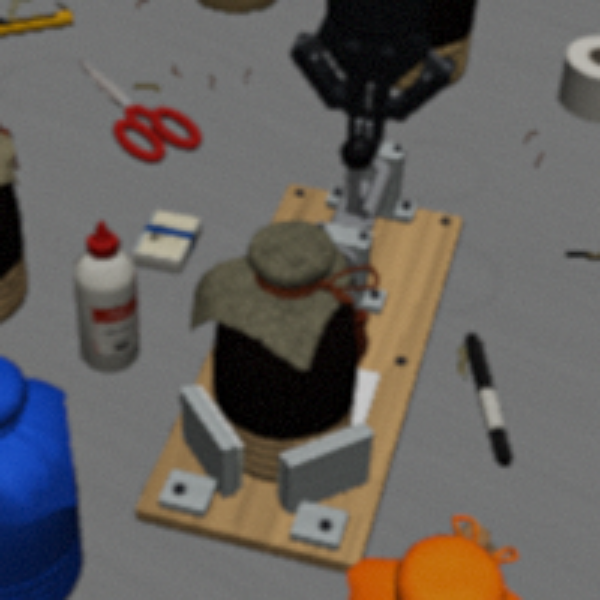

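The bolt has stopped hard at about full travel: the finger-implied knob y is −0.094, nominally −0.095. The jar looks seated in the V, and the knob is at (357,152) in the crop. Next is the sideways push.

```bash
python3 - <<'E'
from pose import *
Q=quat(1)
inv=lambda p:(Ro.from_euler('z',-q[2]).apply(np.array(p)-[q[0],q[1],0])).round(4)
r.move_straight(st([0,-.140,.145],q),Q,speed=.1)
r.move_straight(st([0,-.140,.195],q),Q,speed=.12)
r.move_straight(st([.055,-.095,.195],q),Q,speed=.12)
print(r.move_straight(st([.055,-.095,.154],q),Q,speed=.1,max_force=15))
h=.0145
for i,th in enumerate([0,.25,.5,.75,1.0]):
    x=-.072*np.sin(th)+.014+h; z=.062+.072*np.cos(th)-.005+.002*th+.025
    hit=r.move_straight(st([x,-.095,z],q),Q,speed=.04,max_force=40)
    s=r.read_state(); print(th,hit,round(s['time_s'],2),inv(s['eef_pos']),np.round(s['contact_force'],1))
    if hit: break
if not hit: print(r.move_straight(st([x-.012,-.095,z-.002],q),Q,speed=.03,max_force=30))
s=r.read_state(); print(s['time_s'],inv(s['eef_pos']),np.round(s['contact_force'],1))
im,d=snap('top');cv2.imwrite('pics/t3.png',cv2.resize(im[100:310,210:420,::-1],(600,600)))
im,d=snap('scene');cv2.imwrite('pics/s3.png',cv2.resize(im[100:300,200:400,::-1],(600,600)))
E
```

```text
False
0 False 10.11 [ 0.0286 -0.0951  0.1541] [ 0.7 -0.4  0.3]
0.25 False 10.71 [ 0.0103 -0.095   0.1521] [ 0.2 -0.1  0.3]
0.5 False 11.3 [-0.0063 -0.095   0.1461] [-0.1  0.2 -0.3]
0.75 False 11.89 [-0.0208 -0.095   0.136 ] [-0.5  0.4 -0.1]
1.0 False 12.48 [-0.0323 -0.095   0.1227] [-0.4  0.1  0.3]
True
12.9 [-0.0359 -0.0959  0.1232] [3.  1.4 3.6]
```

View pics/s3.png

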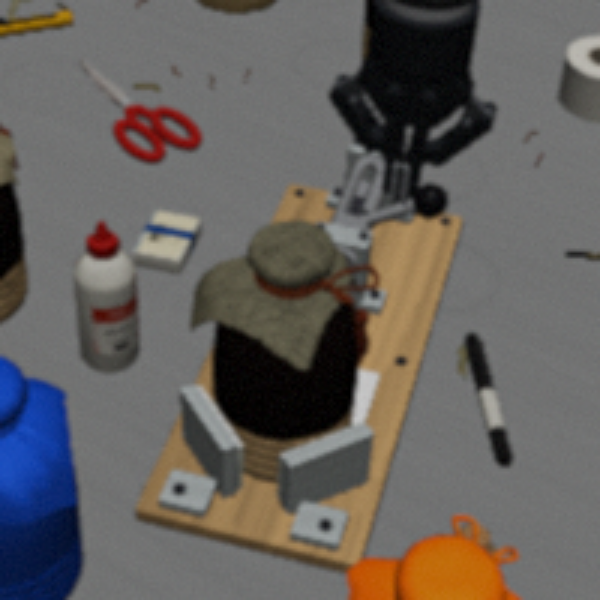

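The handle lies over, with the knob at (431,199) in the crop, and it reached a hard stop. I'll move clear and check.

```bash
python3 - <<'E'
from pose import *
Q=quat(1)
r.move_straight(st([-.022,-.095,.130],q),Q,speed=.08)
r.move_straight(st([-.010,-.11,.26],q),Q,speed=.15)
r.move_straight(st([0,-.29,.28],q),Q,speed=.2)
for n in('scene','top'):
    im,d=snap(n)
    print(n,'pred knob px th=1,.85:',[proj(n,st([-.072*np.sin(t),-.095,.062+.072*np.cos(t)],q)).round(1) for t in(1,.85)])
cv2.imwrite('pics/t4.png',cv2.resize(im[125:295,210:395,::-1],None,fx=3.5,fy=3.5,interpolation=cv2.INTER_CUBIC))
im=np.load('pics/scene.npz')['im'];cv2.imwrite('pics/s4.png',cv2.resize(im[100:300,200:400,::-1],(600,600)))
s=r.read_state(); print(s['time_s'],np.round(s['contact_force'],1))
E
```

```text
scene pred knob px th=1,.85: [array([343.7, 167.1]), array([341.4, 163.6])]
top pred knob px th=1,.85: [array([356.4, 181.3]), array([354.9, 177.7])]
15.55 [ 0.3 -0.1 -0.4]
```

View pics/t4.png

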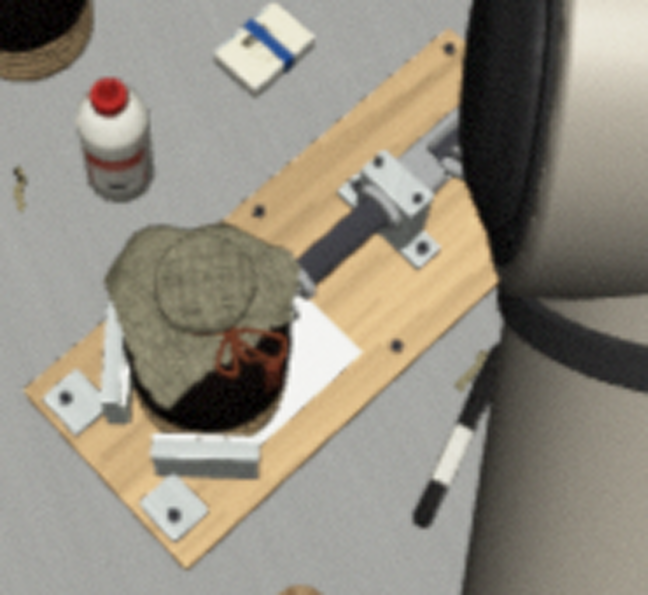

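View pics/s4.png

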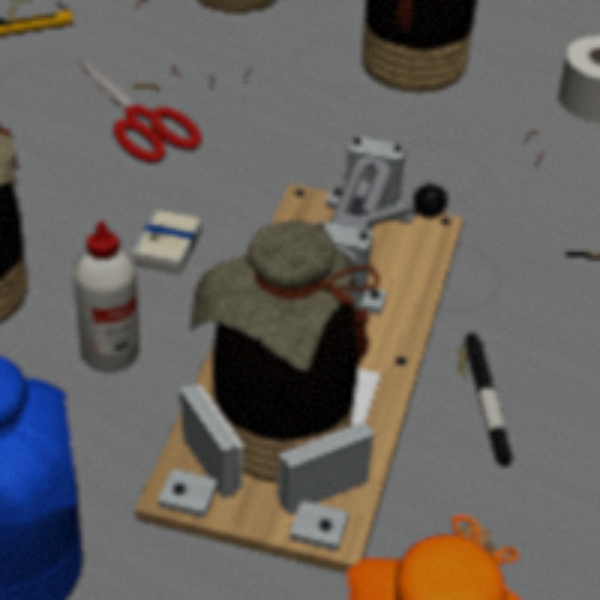

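The knob is at scene pixel (343.7,166.3), which matches θ=1.0 (predicted 343.7,167.1). The bystanders have not moved. One last check of the jar against the seat before handing in.

```bash
python3 - <<'E'
from pose import *
Ri=Ro.from_euler('z',-q[2])
for n,u,v in(('top',*cr(207,282)),('scene',200+294/3,100+250/3)):
    print(n,(Ri.apply(ray(n,u,v,.197)-[q[0],q[1],0])).round(4))
# body front edge at base vs V-block: project circle r=50mm at z .03 and .06 round the seat onto scene
im=np.load('pics/scene.npz')['im'].copy()
big=cv2.resize(im[100:300,200:400,::-1],(600,600))
for z in(.03,.09):
    for a in np.linspace(0,2*np.pi,60):
        p=(proj('scene',st([.05*np.cos(a),.105+.05*np.sin(a),z],q))-[200,100])*3
        cv2.circle(big,tuple(int(i) for i in p),2,(0,255,0),-1)
cv2.imwrite('pics/s5.png',big[200:560,100:460])
E
```

```text
top [-0.0012  0.1049  0.197 ]
scene [-0.0011  0.1123  0.197 ]
```

View pics/s5.png

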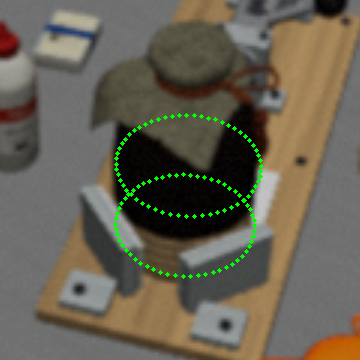

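The projected seat circles, with ends at (115,225) and (262,170), coincide with the jar's body outline, so the jar is home.

```bash
python3 -c "
from h import *
print(r.finish_job(), r.read_state()['time_s'])"
```

```text
the job is handed in; nothing more can be done
the job is handed in; nothing more can be done
```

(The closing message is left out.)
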